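# Set the dial gauge to the specimen and close the guard

## Robot

A 6-joint arm with a two-finger parallel gripper is mounted at the origin on the work surface. World frame = base frame: x ahead of the robot, y to its left, z up, the work surface at z = 0. Lengths are in m, angles in degrees, forces in N, time in s.
With the tool pointing down it reaches from about 0.3 to 0.75 m from the base axis. Payload 8.5 kg.
Tool frame: the origin (TCP) lies at the very end of the fingers, on their centre line; the grasp point (between the pads) lies 19 mm behind it; x points along the fingers, y is the direction in which the jaws open and shut, and the axes are right-handed (so a half turn about x gives the same grasp; the last joint's range is limited). The gripper opens to 85 mm and grips with 20 to 120 N. Pads are 22 mm wide; open, the fingers measure 114 mm over their backs; the gripper's body (76 mm by 85 mm) begins 54 mm behind the grasp point. The pads swing forward as they close: fully open they stand 13 mm farther back than shut.
Start: joints at [-79.486, 21.807, 74.336, -0, 83.858, -12.336], TCP at [0.214, -0.507, 0.231] pointing down, gripper open.
Joint ranges: [-178.18, 178.18], [-50.72, 133.34], [12.68, 142.11], [-81.47, 261.47], [9.98, 163.14], [-165.26, 165.26]. Speed limits (degrees/s): [136.94, 136.94, 180, 180, 180, 180].

## Interface

Orientations are given as a 3x3 rotation matrix whose columns are the frame's x, y, z axes.
In Python, from rig import env, cams, models gives the robot as it stands.
- The arm moves only by the shell command python3 -m crank 'ROWS' [OPENING] [FORCE]. ROWS is JSON, one flat list of numbers, 6 for each row, row after row: the shift along the tool's x, y, z in mm, then the turn, a rotation vector about the tool's x, y, z in rad. In form: [x, y, z, wx, wy, wz, x, y, z, wx, wy, wz, ...]. A call has 1 to 10 rows; each row is the pose to reach, as a shift and turn from the pose measured when the call began, along the tool's axes at that moment; what a row does not reach only later rows make up. A row lasts 1/12 s, in which the tool goes at most 41.7 mm and 7.16 degrees, less where a joint would pass 70% of its speed; a pose out of reach is approached as far as the arm can. A call with a gripper value outside its range is refused whole. OPENING is the opening, from 0 (shut) to 1 (fully open), set as the call begins (- or left out, the last holds). The fingers move at their own pace and stop on an object; FORCE is the grip in N (left out, the last holds). Time passes only in rows, so rows that repeat a pose let the fingers close. It gives the time, the measured TCP pose, the force and the opening at its end, in the units of the state.
- env.observe(): the state, without advancing time (a new reading comes with each control period).
- cams.get_image(name): name is "side" or "top"; returns a dict with "color" (400x640x3 uint8, red, green, blue), "depth" (400x640 float32, m along the optical axis (not along the pixel's ray), 0 where there is no reading), "fx", "fy", "cx", "cy" (pixels), "world_from_camera" (4x4, takes a point from camera to world coordinates). Camera axes: x right, y up, looking along -z (the intrinsics and any distortion apply to the point x, -y, -z); pixel columns grow to the right and rows downward; lengths in m; the calibration is good to about 2 mm. A picture is of the moment at which its call begins.
- env.close_job(): hands the job in, once; it reports no verdict.
Trained networks look in the newest picture that a camera, given by its name, has taken for a name from the list of things; names that differ only in an ending like _2 or _b are one class to them, and where a whole thing is asked for, a point or a joint stands for the part that bears it (a point fixed in the world has none). Each returns a list of dicts, best first, with "p" (0 to 1); they miss things now and then, are a little off and sometimes report something else, mostly with a low value. They report only what shows in the picture. A call takes as long as a camera call.
- models.boxes_of(camera, query): "location" ([x, y, z] in m, in the coordinates of the camera as it stood for that picture, good to about 4 mm: the middle of the surface that is visible of it).
- models.landmark_of(camera, query): "location" ([x, y, z] in m, in the coordinates of the camera as it stood for that picture, good to about 4 mm: a listed point, or the origin of a listed thing).
The state is a dict: "time_s": time; "q": joint angles; "qvel": joint speeds; "joint_efforts": joint torques, N m; "position": TCP position; "tool_rot": TCP orientation; "ft_force": force on the tool from outside, world axes, zero at the start; "wrist_torque": the same for the moment, N m; "grip_width": finger opening in m.
Only numpy, scipy, OpenCV 4.12 (cv2) and the standard library are available. Lean on these libraries where they do the work, as an engineer would, in place of code of your own. Each camera call takes 0.05 s, during which the arm holds its last target. There are 200 camera calls.

## Task

Push the carriage with the black dial gauge along its rails towards the little vice until it is fully home against the brass stop bar, then push the open orange-framed guard over and fully down above the vice. Only push: the carriage must stay down between its rails and never be lifted or tipped, and the weights, tools and other things standing about must be left where they are.

Things in the scene. Friction and masses are not known exactly. Their poses are not given: they have to be found in the camera images.
- fixture: fixed steel gauge fixture; origin under the centre of its bed (360 along x, 200 along y, 12 thick, on the table). +x runs along the rails towards the vice, +z up. Two rails (x -175 to 55, y +-32 to +-44, top 32 above the table) guide the carriage. Vice at x 87 to 133, y +-30, top z 84 with white specimen. Two posts at x 156, y +-64, 107 high carry the guard's hinge
- stop (a point): middle of the near (-x) face of the brass stop bar across the rails' end: fixture x 55, y 0, 21 above the table; bar top 30 above the table. The carriage is home when its foot's front face touches this bar, its origin then at x = 0, y = 0 of the fixture frame
- carriage: loose gauge carriage, 0.4 to 0.9 kg; slides with friction on the bed, 2 mm play to each rail, stays where pushed; starts 55 to 100 short of home. Origin under the centre of its foot (12 above the table), axes along the fixture's. Foot 110 (x) x 60 (y) x 22 high, cover plate 84 wide (y) to z 28; black gauge box x -43 to 27, y +-16, up to z 98, dial on -y; thin feeler to +x
- push_point (a point): middle of the rear (-x) face of the carriage's upright steel push plate, the place to push: 63 behind the carriage's origin and 43 above it, 55 above the table. The plate is 70 wide (y), 8 thick, from 22 to 90 above the carriage's origin
- guard (a joint): angle of the guard flap about its hinge, rad: 0 = shut, level above the vice against its limit; grows as it opens upwards (starts 1.2 to 1.6, nearly upright; limit 1.9). The stiff hinge (0.13 N m) stays at any angle and does not fall, so it must be pushed all the way; about 2 N at the free edge does it
- guard_hinge (a point): middle of the guard's hinge axis, at fixture x 150, y 0, 105 above the table; the axis lies along the fixture's y. This frame turns with the flap: the flap extends along its -x, its z is the normal of the outer (upper when shut) face, which lies 6 out from the axis
- guard_edge (a point): point on the guard's outer face, middle of the wide orange bar by the free edge, the place to push: 90 from the hinge axis along the flap, 6 out. Flap 105 long, 110 wide (y), 6 thick, clear window; orange sides hang 20 below its inner face. Shut, the outer face is level 111 above the table, free edge at fixture x 45. Open, it stands over the hinge, outer face turned to fixture +x
- weight_big: bystander, loose: brass calibration weight with a knob top, 28 dia x 42 tall, standing on the fixture bed beside one rail; origin at the centre of its underside
- weight_small: bystander, loose: brass calibration weight, 22 dia x 32 tall, standing on the fixture bed beside the other rail; origin at the centre of its underside
- jar: bystander, loose: small amber glass jar with black cap, 40 dia x 50 tall, on the table beyond the fixture; origin at the centre of its underside
- screwdriver: bystander, loose: screwdriver 160 long lying on the table between robot and fixture; origin at the centre of its underside
- loupe: bystander, loose: black ring loupe, 40 dia x 28 tall, on the table between robot and fixture; origin at the centre of its underside
- tray: bystander, loose: shallow blue parts tray 90 x 130 x 20, on the table beyond the fixture; origin at the centre of its underside
- gauge_block: bystander, loose: steel gauge block 30 x 45 x 20, on the table beyond the fixture; origin at the centre of its underside

How it is judged:
By the outcome, as a careful person would: the job done as asked, in the order asked, and still so for the second after the job is handed in, with the robot touching nothing.
It also fails if it takes over 45 s, if anything falls off the work surface, if the arm or the gripper's body presses on something with over 40 N, if the wrist force passes 120 N, or if a joint passes its speed limit or range.

## Working session

There is one attempt and no reset: what is moved stays moved. The work goes in short steps, Python scripts to look and compute and a shell command to move; the robot and the scene stay as the last step left them, time stands still between calls to the robot, and variables do not carry over. Pictures are saved under pics/ and viewed, about 8 in all and at most 12, crops included, and the job is handed in when it is done.

```bash
mkdir -p pics; cat > h.py <<'E'
import numpy as np, cv2
from rig import env, cams, models
def w(im,p): return (im["world_from_camera"]@np.r_[p,1])[:3]
def px(im,u,v):
    d=im["depth"][v,u]; return w(im,[(u-im["cx"])/im["fx"]*d,-(v-im["cy"])/im["fy"]*d,-d])
E
python3 - <<'E'
from h import *
np.set_printoptions(precision=4,suppress=True)
print(env.observe())
for c in ("top","side"):
    im=cams.get_image(c); cv2.imwrite(f"pics/{c}0.png",im["color"][:,:,::-1])
    print(c,[k for k in im],im["world_from_camera"])
    for q in ["fixture","stop","carriage","push_point","guard_hinge","guard_edge","weight_big","weight_small","jar","screwdriver","loupe","tray","gauge_block"]:
        r=models.landmark_of(c,q); print(q,[(round(a["p"],2),w(im,a["location"]).round(3)) for a in r[:2]])
E
```

```text
{'time_s': 0.0, 'q': array([-79.4885,  21.8427,  74.3862,  -0.0002,  83.8576, -12.336 ]), 'qvel': array([ 0.025 ,  0.0158, -0.0331,  0.1173,  0.2081,  0.0348]), 'joint_efforts': array([  0.001 , -44.8463, -23.1274,  -0.0001,   0.0049,  -0.    ]), 'position': array([ 0.2135, -0.5066,  0.2307]), 'tool_rot': array([[-0.0003,  0.3883, -0.9215],
       [ 0.0015, -0.9215, -0.3883],
       [-1.    , -0.0015, -0.0003]]), 'ft_force': array([-0.7451,  0.0362,  0.4612]), 'wrist_torque': array([ 0.0789, -0.0161,  0.0275]), 'grip_width': 0.08519570843350265}
top ['color', 'depth', 'fx', 'fy', 'cx', 'cy', 'world_from_camera'] [[ 0.0144  0.9906 -0.1363  0.4651]
 [-0.9994  0.0183  0.0279  0.0589]
 [ 0.0302  0.1358  0.9903  0.9551]
 [ 0.      0.      0.      1.    ]]
fixture [(0.64, array([0.578, 0.048, 0.006]))]
stop [(0.91, array([0.569, 0.105, 0.019]))]
carriage [(0.85, array([ 0.586, -0.016,  0.012]))]
push_point [(0.93, array([ 0.594, -0.083,  0.054])), (0.21, array([0.558, 0.203, 0.192]))]
guard_hinge [(0.91, array([0.562, 0.194, 0.108]))]
guard_edge [(0.97, array([0.561, 0.204, 0.193]))]
weigh
[... 591 characters left out ...]
677, -0.034,  0.013]))]
carriage [(0.9, array([ 0.585, -0.023,  0.009]))]
push_point [(0.62, array([ 0.598, -0.086,  0.058]))]
guard_hinge [(0.55, array([0.562, 0.198, 0.108]))]
guard_edge [(0.98, array([0.562, 0.203, 0.196]))]
weight_big [(0.67, array([0.565, 0.204, 0.195])), (0.28, array([ 0.732,  0.092, -0.002]))]
weight_small [(0.57, array([0.499, 0.025, 0.012]))]
jar [(0.62, array([ 0.432,  0.117, -0.003])), (0.6, array([ 0.73 ,  0.091, -0.001]))]
screwdriver [(0.86, array([ 0.459, -0.041,  0.001]))]
loupe [(0.66, array([ 0.431,  0.115, -0.001]))]
tray [(0.89, array([ 0.762,  0.203, -0.002])), (0.52, array([ 0.589, -0.023,  0.01 ]))]
gauge_block [(0.69, array([ 0.761, -0.027, -0.   ]))]
```

View pics/top0.png

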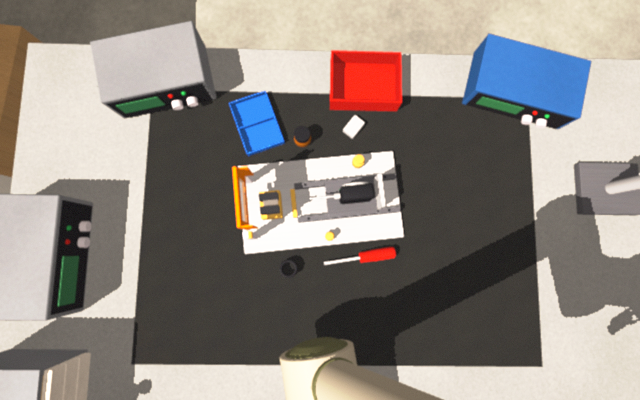

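View pics/side0.png

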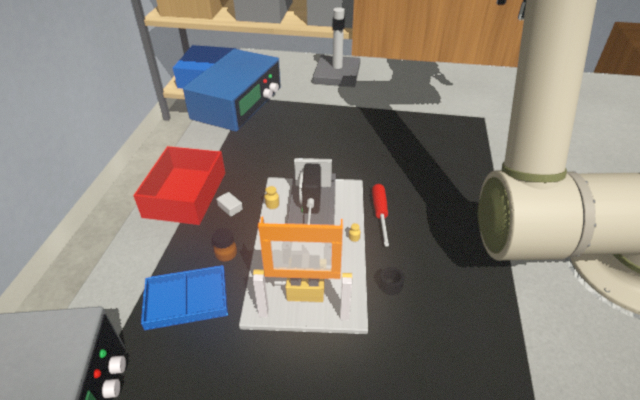

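The top view shows the bed with its +x pointing left (world +y), the open guard at px (240,197), the gauge at (355,192), and the push plate at (392,192). The side view shows the guard upright at (300,250) and nothing loose in the push lanes. Next I fit the fixture frame from the bed depth.

```bash
cat >> h.py <<'E'
from scipy.spatial.transform import Rotation as R
def cloud(im):
    v,u=np.mgrid[:400,:640]; d=im["depth"].astype(float)
    P=np.stack([(u-im["cx"])/im["fx"]*d,-(v-im["cy"])/im["fy"]*d,-d],-1)
    T=im["world_from_camera"]; return P@T[:3,:3].T+T[:3,3]
def goal(pos,Rg):
    "world target -> tool-frame shift mm and rotvec"
    s=env.observe(); R0=s["tool_rot"]
    return (R0.T@(pos-s["position"])*1000).round(1), R.from_matrix(R0.T@Rg).as_rotvec().round(3)
E
python3 - <<'E'
from h import *
im=cams.get_image("top"); C=cloud(im); im2=cams.get_image("side"); C2=cloud(im2)
for n,I,Cl in(("top",im,C),("side",im2,C2)):
    m=(Cl[...,2]>.006)&(Cl[...,2]<.02)&(I["color"].min(-1)>110)&(abs(Cl[...,0]-.58)<.16)&(abs(Cl[...,1]-.05)<.23)&(I["depth"]>0)
    m=cv2.morphologyEx(m.astype(np.uint8),cv2.MORPH_OPEN,np.ones((3,3)))>0
    P=Cl[m][:,:2].astype(np.float32); print(n,m.sum(),cv2.minAreaRect(P*1000), np.median(Cl[m][:,2]))
E
```

```text
top 9132 ((582.2128295898438, 49.50956726074219), (291.0882873535156, 359.8035583496094), 6.900412559509277) 0.011281490079684764
side 8119 ((584.156005859375, 48.45075988769531), (292.0830993652344, 362.7010192871094), 7.221508502960205) 0.012113841824194171
```

```bash
cat >> h.py <<'E'
a=np.radians(7); F=np.array([[-np.sin(a),-np.cos(a),0],[np.cos(a),-np.sin(a),0],[0,0,1]]); O=np.array([.578,.0485,0])
def fw(x,y,z): return O+F@np.array([x,y,z])/1000
def wf(p): return F.T@(np.asarray(p)-O)*1000
def tool(t):
    t=np.radians(t); x=F@[np.sin(t),0,-np.cos(t)]; z=-F@[np.cos(t),0,np.sin(t)]
    return np.c_[x,np.cross(z,x),z]
E
python3 - <<'E'
from h import *
print(goal(fw(-190,0,200),tool(20)))
E
```

```text
(array([  31.3, -187.4, -499.6]), array([-1.28 ,  0.299, -0.226]))
```

```bash
python3 -m crank '[31,-187,-500,-1.28,0.299,-0.226,31,-187,-500,-1.28,0.299,-0.226,31,-187,-500,-1.28,0.299,-0.226,31,-187,-500,-1.28,0.299,-0.226,31,-187,-500,-1.28,0.299,-0.226,31,-187,-500,-1.28,0.299,-0.226,31,-187,-500,-1.28,0.299,-0.226,31,-187,-500,-1.28,0.299,-0.226,31,-187,-500,-1.28,0.299,-0.226,31,-187,-500,-1.28,0.299,-0.226]' 0 40; python3 - <<'E'
from h import *
s=env.observe(); print(s["q"],wf(s["position"]),goal(fw(-190,0,120),tool(20)))
E
```

```text
time_s: 2.33
position: [0.5172, -0.2197, 0.2072]
tool_rot: [[-0.027, 0.999, 0.041], [0.324, 0.047, -0.945], [-0.946, -0.012, -0.325]]
ft_force: [-0.1, -2.1, 0.3]
grip_width: -0.0001
[-41.23265031  28.98676436  68.74087034  13.13909144  96.01931482
 -44.01953474] [-258.76178444   93.00715445  207.20294019] (array([106. ,  88.7, -43.4]), array([-0.075,  0.017, -0.013]))
```

```bash
python3 -m crank '[106,89,-43,-0.075,0.017,-0.013,106,89,-43,-0.075,0.017,-0.013,106,89,-43,-0.075,0.017,-0.013,106,89,-43,-0.075,0.017,-0.013,106,89,-43,-0.075,0.017,-0.013,106,89,-43,-0.075,0.017,-0.013,106,89,-43,-0.075,0.017,-0.013,106,89,-43,-0.075,0.017,-0.013]'; python3 - <<'E'
from h import *
s=env.observe(); print(s["q"],wf(s["position"]),goal(fw(-175,-1,51),tool(20)))
for c in ("top","side"):
    im=cams.get_image(c); 
    for q in ("push_point","carriage","stop"):
        r=models.landmark_of(c,q); print(c,q,[(round(a["p"],2),wf(w(im,a["location"])).round(1)) for a in r[:1]])
E
```

```text
time_s: 3.0
position: [0.6013, -0.1417, 0.1211]
tool_rot: [[-0.039, 0.993, 0.114], [0.338, 0.121, -0.933], [-0.94, 0.002, -0.34]]
ft_force: [-0.5, -0.2, -0.3]
grip_width: 0.0
[-30.88524359  37.93145253  67.11535174  15.6816178   87.4813043
 -40.25314361] [-1.91672034e+02  2.14131358e-02  1.21074968e+02] (array([71.6,  0.9,  8.2]), array([-0.001,  0.002, -0.002]))
top push_point [(0.93, array([-1.301e+02,  1.000e-01,  5.810e+01]))]
top carriage [(0.67, array([-66.6,   4. ,   9.3]))]
top stop [(0.64, array([57. ,  2.1, 16.3]))]
side push_point [(0.79, array([-133.2,   -2.2,   59.2]))]
side carriage [(0.81, array([-72.9,  -3.9,   9.8]))]
side stop []
```

```bash
python3 -m crank '[36,0,4,0,0,0,72,1,8,0,0,0,72,1,8,0,0,0,72,1,8,0,0,0]'; python3 - <<'E'
from h import *
s=env.observe(); print(s["ft_force"],wf(s["position"]),goal(fw(-145,0,51),tool(20)),goal(fw(-105,0,51),tool(20)))
im=cams.get_image("side");cv2.imwrite("pics/s1.png",cv2.resize(im["color"][120:300,200:440,::-1],None,fx=3,fy=3))
E
```

```text
time_s: 3.73
position: [0.5999, -0.1232, 0.0491]
tool_rot: [[-0.044, 0.993, 0.114], [0.341, 0.122, -0.932], [-0.939, -0.002, -0.343]]
ft_force: [0.5, -0.0, 0.2]
grip_width: 0.0002
[ 0.5115325  -0.00579681  0.21313403] [-173.09220683   -0.82488216   49.14861707] (array([  7.9,  -0.8, -27. ]), array([-0.   , -0.001,  0.002])) (array([ 21.6,  -0.8, -64.6]), array([-0.   , -0.001,  0.002]))
```

View pics/s1.png

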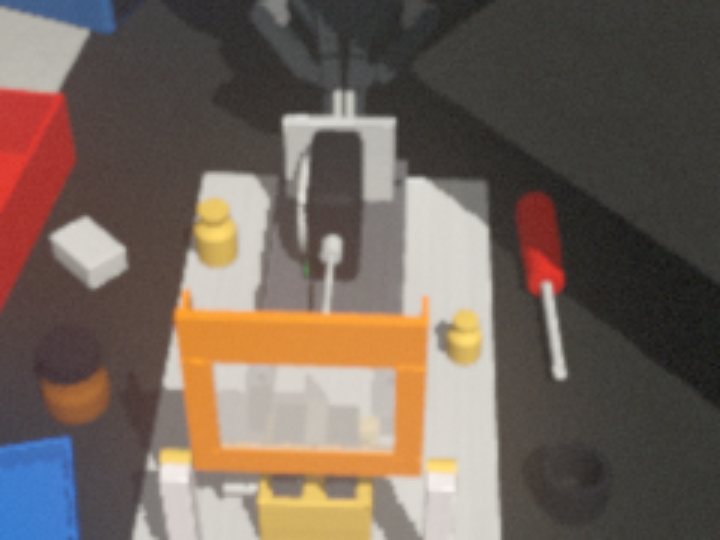

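```bash
python3 -m crank '[4,0,-16,0,0,0,6,-1,-22,0,0,0,8,-1,-27,0,0,0,10,-1,-32,0,0,0,12,-1,-38,0,0,0,14,-1,-43,0,0,0,16,-1,-49,0,0,0,18,-1,-54,0,0,0,20,-1,-59,0,0,0,22,-1,-65,0,0,0]'; python3 - <<'E'
from h import *
s=env.observe(); print(s["ft_force"],wf(s["position"]),goal(fw(-78,0,51),tool(20)),goal(fw(-70,0,51),tool(20)))
for c in ("top","side"):
    im=cams.get_image(c); 
    for q in ("push_point","carriage","stop"):
        r=models.landmark_of(c,q); print(c,q,[(round(a["p"],2),wf(w(im,a["location"])).round(1)) for a in r[:1]])
E
```

```text
time_s: 4.62
position: [0.5925, -0.0571, 0.0532]
tool_rot: [[-0.037, 0.993, 0.115], [0.336, 0.121, -0.934], [-0.941, 0.004, -0.338]]
ft_force: [0.3, -5.0, 3.6]
grip_width: -0.0003
[ 0.31660499 -4.95603646  3.61667232] [-106.57611172   -1.52910597   53.24266521] (array([ 11.8,  -1.6, -26.1]), array([ 0.   ,  0.004, -0.004])) (array([ 14.5,  -1.6, -33.7]), array([ 0.   ,  0.004, -0.004]))
top push_point [(0.76, array([-97.6,  -1.5,  56.3]))]
top carriage [(0.97, array([-31.4,   1.8,   9.2]))]
top stop [(0.6, array([55.6,  0.4, 19. ]))]
side push_point [(0.92, array([-99.1,  -4.5,  59.1]))]
side carriage [(0.85, array([-34.7,  -0.1,  10.7]))]
side stop []
```

```bash
python3 -m crank '[4,-1,-4,0,0,0,5,-1,-8,0,0,0,7,-1,-12,0,0,0,8,-1,-16,0,0,0,10,-1,-20,0,0,0,11,-1,-23,0,0,0,12,-1,-26,0,0,0,12,-1,-28,0,0,0]'; python3 - <<'E'
from h import *
s=env.observe(); print(s["ft_force"],wf(s["position"]),goal(fw(-73,0,51),tool(20)),goal(fw(-70,0,51),tool(20)))
E
```

```text
time_s: 5.68
position: [0.5864, -0.0254, 0.0501]
tool_rot: [[-0.042, 0.993, 0.115], [0.34, 0.122, -0.933], [-0.94, -0.0, -0.342]]
ft_force: [0.2, -1.8, -1.3]
grip_width: -0.0002
[ 0.2436786  -1.75831897 -1.34578114] [-74.32794135   0.68482308  50.07722209] (array([-0.4,  0.7, -1.6]), array([ 0., -0.,  0.])) (array([ 0.6,  0.7, -4.4]), array([ 0., -0.,  0.]))
```

```bash
python3 -m crank '[0,0,-1,0,0,0,0,0,-2,0,0,0,0,0,-3,0,0,0,0.5,0,-4,0,0,0]'; python3 - <<'E'
from h import *
s=env.observe(); print(s["ft_force"],wf(s["position"]))
E
```

```text
time_s: 6.02
position: [0.5869, -0.0229, 0.0512]
tool_rot: [[-0.039, 0.993, 0.115], [0.337, 0.121, -0.934], [-0.941, 0.002, -0.339]]
ft_force: [3.1, -12.5, 1.1]
grip_width: 0.0002
[  3.0698741  -12.513706     1.10883163] [-71.96757358  -0.16932985  51.16105152]
```

```bash
python3 -m crank '[0.5,0,-1.5,0,0,0,1,0,-3,0,0,0,1,0,-3,0,0,0]'; python3 - <<'E'
from h import *
s=env.observe(); print(s["ft_force"],wf(s["position"]))
im=cams.get_image("top");cv2.imwrite("pics/t2.png",cv2.resize(im["color"][140:260,230:410,::-1],None,fx=4,fy=4))
for q in ("push_point","carriage","stop"):
        r=models.landmark_of("top",q); print(q,[(round(a["p"],2),wf(w(im,a["location"])).round(1)) for a in r[:1]])
E
```

```text
time_s: 6.27
position: [0.588, -0.0225, 0.0516]
tool_rot: [[-0.035, 0.993, 0.115], [0.332, 0.12, -0.936], [-0.943, 0.006, -0.333]]
ft_force: [2.8, -15.0, 1.2]
grip_width: -0.0001
[  2.79228638 -15.03669946   1.1927772 ] [-71.67099727  -1.30632269  51.61363191]
push_point [(0.97, array([-60. ,   0.2,  57.2]))]
carriage [(0.74, array([-76.1, 137.7,  -2.7]))]
stop [(0.85, array([53.7,  1.8, 18.8]))]
```

View pics/t2.png

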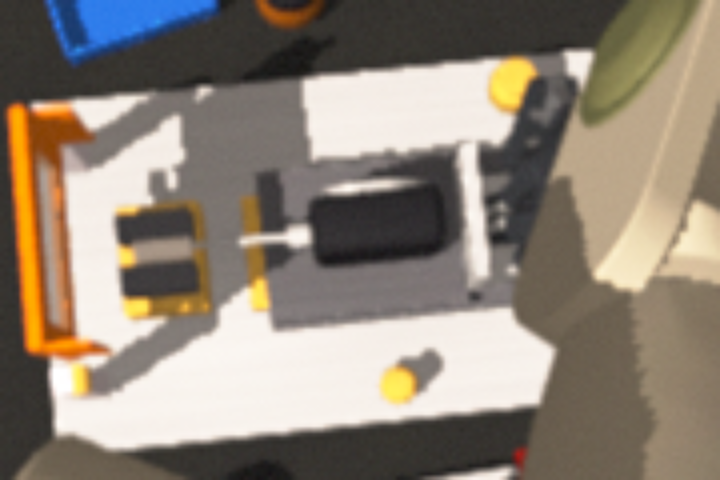

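```bash
python3 -m crank '[1,0,-3,0,0,0,1.5,0.5,-5,0,0,0,2,1,-6,0,0,0]'; python3 - <<'E'
from h import *
s=env.observe(); print(s["ft_force"],wf(s["position"]),goal(fw(-110,0,51),tool(20)))
E
```

```text
time_s: 6.72
position: [0.5895, -0.0219, 0.0523]
tool_rot: [[-0.031, 0.993, 0.115], [0.321, 0.119, -0.939], [-0.946, 0.008, -0.323]]
ft_force: [-6.5, -35.9, 8.0]
grip_width: -0.0002
[ -6.48175319 -35.89872975   7.9652971 ] [-71.22875982  -2.81744372  52.28620252] (array([-11.3,  -2.7,  37.1]), array([-0.   ,  0.02 , -0.009]))
```

Hard against the stop: 36 N and no motion. Backing off, then rising.

```bash
python3 -m crank '[-4,-1,12,0,0,0,-8,-2,24,0,0,0,-11,-3,37,0,0,0,-11,-3,37,0,0,0]'; python3 - <<'E'
from h import *
s=env.observe(); print(s["ft_force"],wf(s["position"]),goal(fw(-150,0,270),tool(20)))
E
```

```text
time_s: 7.05
position: [0.5911, -0.0624, 0.0502]
tool_rot: [[-0.03, 0.993, 0.113], [0.322, 0.117, -0.939], [-0.946, 0.008, -0.323]]
ft_force: [0.1, 0.2, 0.6]
grip_width: -0.0003
[0.14328247 0.1588481  0.56493761] [-111.71602342    0.47115327   50.21752014] (array([-220.3,    2.4,  -34.9]), array([-0.002,  0.02 , -0.009]))
```

```bash
python3 -m crank '[-220,2,-35,0,0.02,0,-220,2,-35,0,0.02,0,-220,2,-35,0,0.02,0,-220,2,-35,0,0.02,0,-220,2,-35,0,0.02,0,-220,2,-35,0,0.02,0,-220,2,-35,0,0.02,0]'; python3 - <<'E'
from h import *
s=env.observe(); print(s["ft_force"],wf(s["position"]),goal(fw(215,0,280),tool(-20)),s["q"])
for c in ("top","side"):
    im=cams.get_image(c); 
    for q in ("push_point","carriage","stop","guard_edge","guard_hinge"):
        r=models.landmark_of(c,q); print(c,q,[(round(a["p"],2),wf(w(im,a["location"])).round(1)) for a in r[:1]])
E
```

```text
time_s: 7.63
position: [0.5967, -0.1004, 0.2736]
tool_rot: [[-0.027, 0.993, 0.115], [0.339, 0.117, -0.934], [-0.941, 0.014, -0.339]]
ft_force: [-0.2, -0.3, 0.1]
grip_width: -0.0001
[-0.15437272 -0.30112623  0.11826718] [-150.11128952   -0.38400256  273.61196173] (array([ 117.8,   -2.1, -345.6]), array([-0.005, -0.695, -0.014])) [-27.98290106  29.51789804  57.02726589  17.15644277 103.80860512
 -32.2385622 ]
top push_point [(0.81, array([-64. ,  -1.6,  57.2]))]
top carriage [(0.82, array([ 2.8, -0.5,  9.1]))]
top stop [(0.88, array([56.9,  0.3, 17.4]))]
top guard_edge [(0.57, array([155. ,  -2.1, 193.6]))]
top guard_hinge [(0.56, array([145.6,   0.3, 104.7]))]
side push_point [(0.83, array([-66. ,  -4.2,  59.5]))]
side carriage [(0.67, array([ 126.4, -203. ,    1.8]))]
side stop []
side guard_edge [(0.64, array([158.3,  -2.6, 195.1]))]
side guard_hinge [(0.95, array([148.4,  -1.2, 108.3]))]
```

```bash
python3 -m crank '[118,-2,-346,0,-0.695,0,118,-2,-346,0,-0.695,0,118,-2,-346,0,-0.695,0,118,-2,-346,0,-0.695,0,118,-2,-346,0,-0.695,0,118,-2,-346,0,-0.695,0,118,-2,-346,0,-0.695,0,118,-2,-346,0,-0.695,0,118,-2,-346,0,-0.695,0,118,-2,-346,0,-0.695,0]'; python3 - <<'E'
from h import *
s=env.observe(); print(s["ft_force"],wf(s["position"]),goal(fw(215,0,185),tool(-20)),s["q"])
E
```

```text
time_s: 9.07
position: [0.5497, 0.2683, 0.2765]
tool_rot: [[0.048, 0.992, 0.114], [-0.334, 0.123, -0.935], [-0.941, 0.007, 0.337]]
ft_force: [-0.2, 0.8, 0.4]
grip_width: -0.0002
[-0.15161273  0.83183022  0.42189807] [221.57100226   1.33795469 276.4923855 ] (array([ 88.4,   0.7, -24.7]), array([-0.001, -0.005, -0.007])) [ 22.87407481  30.73087518  54.40285528 -19.31413993  99.50053257
  13.42931083]
```

```bash
python3 -m crank '[44,0,-12,0,0,0,88,1,-25,0,0,0,88,1,-25,0,0,0,88,1,-25,0,0,0]'; cat >> h.py <<'E'
def arc(th,over=0,r=88):
    P=np.array([150-r*np.cos(th)+6*np.sin(th),0,105+r*np.sin(th)+6*np.cos(th)]); n=np.array([np.sin(th),0,np.cos(th)])
    c=np.array([-10.3,0,3.8]); c=c if n@c<-n@c else -c   # touching corner of the finger end
    return fw(*(P-c-over*n))
E
python3 - <<'E'
from h import *
s=env.observe(); print(s["ft_force"],wf(s["position"]))
for th in np.arange(1.6,.55,-.1): print(round(th,2),goal(arc(th),tool(-20))[0])
E
```

```text
time_s: 9.4
position: [0.5513, 0.2614, 0.1829]
tool_rot: [[0.042, 0.992, 0.115], [-0.336, 0.122, -0.934], [-0.941, 0.001, 0.339]]
ft_force: [-0.3, -0.3, -0.7]
grip_width: -0.0002
[-0.30416849 -0.27080301 -0.739567  ] [214.61835056   0.58995384 182.88131821]
1.6 [ 9.8  0.6 45.1]
1.5 [12.3  0.6 53.5]
1.4 [15.8  0.6 61.7]
1.3 [20.   0.5 69.4]
1.2 [24.9  0.5 76.7]
1.1 [30.6  0.5 83.5]
1.0 [36.9  0.5 89.6]
0.9 [43.8  0.5 95.1]
0.8 [51.2  0.5 99.9]
0.7 [ 59.1   0.5 103.9]
0.6 [ 67.3   0.5 107.1]
```

```bash
python3 -m crank '[2,0,25,0,0,0,8,0,40,0,0,0,12,0,53,0,0,0,16,0,62,0,0,0,20,0,69,0,0,0,25,0,77,0,0,0,31,0,83,0,0,0,37,0,90,0,0,0,44,0,95,0,0,0,51,0,100,0,0,0]'; python3 - <<'E'
from h import *
s=env.observe(); print(s["ft_force"],wf(s["position"]))
for th in np.arange(.8,-.05,-.1): print(round(th,2),goal(arc(th),tool(-20))[0])
im=cams.get_image("side");cv2.imwrite("pics/s3.png",cv2.resize(im["color"][100:320,180:460,::-1],None,fx=2.5,fy=2.5))
E
```

```text
time_s: 10.23
position: [0.5649, 0.1502, 0.1682]
tool_rot: [[0.042, 0.992, 0.115], [-0.336, 0.123, -0.934], [-0.941, 0.001, 0.339]]
ft_force: [0.3, 1.5, -0.0]
grip_width: 0.0001
[ 0.298579    1.50104339 -0.046519  ] [102.56081781   0.56339138 168.17600821]
0.8 [-0.6  0.6 -0.6]
0.7 [7.3 0.6 3.4]
0.6 [15.5  0.5  6.6]
0.5 [24.   0.5  9. ]
0.4 [32.7  0.5 10.5]
0.3 [41.3  0.5 33.1]
0.2 [50.1  0.5 32.9]
0.1 [58.9  0.5 31.8]
0.0 [67.5  0.5 29.8]
```

View pics/s3.png

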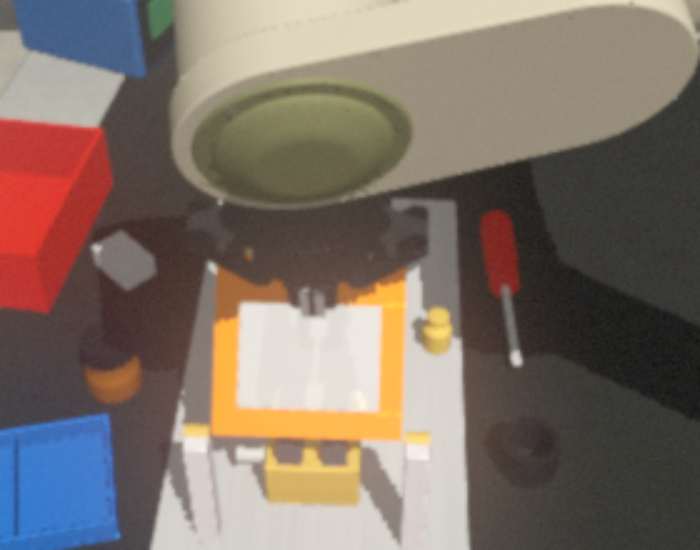

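```bash
python3 -m crank '[8,0,5,0,0,0,16,0,9,0,0,0,24,0,13,0,0,0,33,0,17,0,0,0,42,0,22,0,0,0,50,0,26,0,0,0,57,0,28,0,0,0,63,0,28,0,0,0,67,0,28,0,0,0,69,0,28,0,0,0]'; python3 - <<'E'
from h import *
s=env.observe(); print(s["ft_force"],wf(s["position"]),goal(arc(0,3),tool(-20))[0],goal(arc(0,6),tool(-20))[0])
E
```

```text
time_s: 11.12
position: [0.5709, 0.1001, 0.1128]
tool_rot: [[0.041, 0.993, 0.114], [-0.337, 0.122, -0.934], [-0.941, 0.0, 0.339]]
ft_force: [-7.8, 7.0, 23.1]
grip_width: 0.0002
[-7.76988209  6.9943193  23.09709345] [ 52.08660775   0.80606859 112.80662428] [1.1 0.8 0. ] [ 3.9  0.8 -1. ]
```

```bash
python3 -m crank '[1,0,0,0,0,0,1,0,0,0,0,0]'; python3 - <<'E'
from h import *
s=env.observe(); print(s["ft_force"],wf(s["position"]),goal(fw(70,0,330),tool(-20)))
E
```

```text
time_s: 11.28
position: [0.5707, 0.1002, 0.1132]
tool_rot: [[0.042, 0.993, 0.114], [-0.337, 0.122, -0.934], [-0.941, 0.001, 0.34]]
ft_force: [-6.0, 3.1, 11.8]
grip_width: 0.0001
[-5.95915804  3.07013499 11.84129131] [ 52.20289728   0.9061195  113.1712849 ] (array([-210. ,    1.2,   56.9]), array([-0.   , -0.003, -0.001]))
```

```bash
python3 -m crank '[-35,0,0,0,0,0,-75,0,0,0,0,0,-110,0,0,0,0,0,-150,-40,0,0,0,0,-170,-80,0,0,0,0,-180,-120,0,0,0,0,-180,-160,0,0,0,0,-180,-160,0,0,0,0,-180,-160,0,0,0,0]'; python3 - <<'E'
from h import *
s=env.observe(); print(s["ft_force"],wf(s["position"]))
ims=[]
for c in ("top","side"):
    im=cams.get_image(c)
    for q in ("push_point","carriage","stop","guard_edge","guard_hinge","weight_big","weight_small"):
        r=models.landmark_of(c,q); print(c,q,[(round(a["p"],2),wf(w(im,a["location"])).round(1)) for a in r[:1]])
    C=(cloud(im)-O)@F*1000
    m=(abs(C[...,0]-60)<8)&(abs(C[...,1])<40)&(C[...,2]>80); print("bar z",m.sum(),np.median(C[m][:,2]))
    m=(abs(C[...,0]-140)<6)&(abs(C[...,1])<45)&(C[...,2]>80); print("hinge bar z",m.sum(),np.median(C[m][:,2]))
    ims.append(cv2.resize(im["color"][100:300,190:430,::-1],None,fx=1.65,fy=1.65))
cv2.imwrite("pics/end.png",np.hstack(ims))
E
```

```text
time_s: 12.03
position: [0.4016, 0.1415, 0.2834]
tool_rot: [[0.045, 0.992, 0.115], [-0.336, 0.123, -0.934], [-0.941, 0.003, 0.339]]
ft_force: [0.4, 0.6, 1.2]
grip_width: -0.0003
[0.38647349 0.61111822 1.17112956] [113.76582451 163.71149364 283.40532376]
top push_point [(0.96, array([-60.9,  -1.8,  55.6]))]
top carriage [(0.65, array([3.4, 1. , 8.3]))]
top stop []
top guard_edge [(0.94, array([ 63.3,  -0.9, 107.6]))]
top guard_hinge [(0.97, array([147.9,  -0.6, 103.6]))]
top weight_big [(0.49, array([-95.4, -78.9,   8.9]))]
top weight_small [(0.65, array([-13.6,  81.3,  10.2]))]
bar z 304 110.4359167118561
hinge bar z 264 110.26092585077107
side push_point [(0.96, array([-63.9,  -4.9,  58. ]))]
side carriage []
side stop [(0.31, array([ 59.1,  -2.8, 111.3]))]
side guard_edge [(0.59, array([ 59.3,  -4.4, 113.2]))]
side guard_hinge [(0.56, array([149.4,   2. , 106.8]))]
side weight_big [(0.79, array([-92.1, -86.2,  15.7]))]
side weight_small [(0.47, array([-15.4,  79.7,  13.1]))]
bar z 364 111.14761562283798
hinge bar z 383 111.15701774674002
```

View pics/end.png

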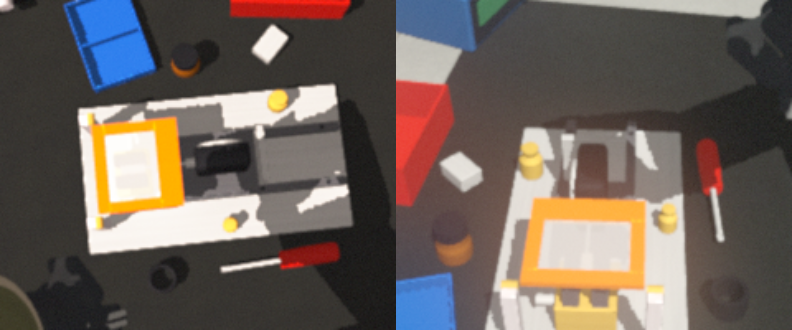

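The guard lies level: 110.4/110.3 mm from the top camera, 111.1/111.2 mm from the side, at free edge and hinge. The carriage is home and the weights stand where they were.

```bash
python3 -c "
from rig import env
print(env.close_job())"
```

```text
the job is handed in; nothing more can be done
None
```

I pushed the carriage about 70 mm along its rails, at the push plate with the gripper shut, until it stood against the brass stop bar. I then pushed the guard over from behind and down flat above the vice. The job was handed in at about 12 s.

**Carriage:** at the stop, the push force rose from about 5 N while sliding to 36 N with almost no further movement. In the last pictures the push point was at fixture x -60.9 mm (top camera) and -63.9 mm (side camera); home is -63 mm.

**Guard:** the outer face is level from free edge to hinge, at 110.4/110.3 mm (top camera) and 111.1/111.2 mm (side camera), against 111 mm when shut. The downward push ended at 23 N.

**Bystanders:** both weights measure within a few millimetres of where they started, apart from one side-camera reading of the big weight that is 7 mm off in y. The other things look undisturbed in the pictures; I did not re-measure them. The arm ended clear of everything.

**Failed or wrong detections:** in the last pictures the top camera did not find the stop and the side camera did not find the carriage. The side camera also reported the stop on top of the guard with low confidence, and I ignored that.

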